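# Hook the lint drawer out from under its ledge

## Task

The lint drawer is set back out of sight under the ledge of the white lint box. Take the hooked rod by its orange grip, reach in under the ledge, gently feel for the pull eye on the drawer's front, catch it and draw the drawer all the way out to its stop, using the hook only and forcing nothing. Then unhook, leaving the drawer out, and stand the hook back upright where it stood; leave the other things alone.

Things in the scene. Friction and masses are not known exactly. Their poses are not given: they have to be found in the camera images.
- lint_box: White low box fixed to the worktop, 176 (x) x 262 (y) x 82 mm high; origin under its centre at worktop height, +x to the back, open front at local x = -88 mm. Its top plate is the ledge, underside 64 mm up. The recess below is 246 mm wide between 8 mm side walls, with a 3 mm floor plate. Pressing the hook on box or drawer with over 25 N is forcing it.
- ledge_edge (a point): Middle of the ledge's front edge (blue strip), 73 mm above the worktop, axes as lint_box. The ledge is 18 mm thick here and overhangs the drawer's front by 68 mm, give or take 9.
- recess_middle (a point): Fixed to the box (axes as lint_box), 68 mm behind the ledge's edge, 26 mm up: where the drawer's front would be if centred. That upright face, 176 mm wide, 4 to 56 mm high, is really up to 9 mm deeper or nearer, and the drawer with its eye up to 34 mm to either side (y): feel for them. Eye: see joint.
- lint_tray (a joint): Travel of the grey lint drawer in m: 0 shut, grows along the box's -x, firm rubber stop at 0.075, stiff (about 3 N), stays put; not to be touched by the robot itself. Its eye, at mid-width, is a D of 5 mm steel bar upright in the box's x-z plane (a prong passes through along y), standing 24.5 mm out from the face; opening from face to 19.5 mm out, 12.5 to 39.5 mm above the worktop.
- hook_grip (a point): Centre of the orange upright grip of the loose steel hook (about 0.2 kg), 50 mm above its sole's underside; x along the rod, z up. Grip 44 (x) x 20 (y) x 56 mm high, taken from above across y. Below it a short neck and a flat sole 74 (x) x 52 mm on which the hook stands by itself. The 7 mm rod runs from the neck along +x, 34 mm below this point.
- hook_prong (a point): Corner at the far end of the hook's rod, on the rod's axis 135 mm ahead (+x) of the grip's centre, 16 mm above the sole's underside; axes as hook_grip. From here the 7 mm prong points sideways to the hook's -y (right, seen from the grip) and ends 17.5 mm from the rod's axis.
- tape_measure: Yellow tape measure, 64 x 56 x 53 mm, a bystander; origin under its centre.
- dosing_cap: Open white plastic dosing cap, 65 mm across, 40 mm high, a bystander; origin under its centre.
- starch_can: Slim blue and white spray can, 52 mm across, 161 mm high, a bystander; origin under its centre.

How it is judged:
On the way, in this order (a step that is already met when the one before it is completed fails the run):
1. the hook's rod end is under the ledge with the drawer still shut (x of hook_prong in the frame of lint_box above -0.065 m and z of hook_prong in the frame of lint_box below 0.064 m and value of joint lint_tray below 0.01 m), for 0.1 s.
2. the drawer is drawn out to its stop by the hook (value of joint lint_tray above 0.069 m), for 0.1 s.
At the end, for the whole second after the job is handed in: The drawer is out by at least 66 mm of its 75 mm; the hook stands upright (within 0.1 rad) and still on its sole on the worktop, its grip within 50 mm of where it was at the start, let go (value of joint lint_tray above 0.066 m and distance of hook_grip from where it was at the start of the episode below 0.05 m and angle between hook_grip's own z axis and vertical below 0.1 rad and height (world z) of hook_grip below 0.055 m and linear speed of hook below 0.02 m/s); the robot touches nothing.
It fails at once if the hook presses the drawer with more than 25 N (contact force between hook and lint_tray above 25 N).
It fails at once if the hook presses the box with more than 25 N (contact force between hook and lint_box above 25 N).
It fails at once if the robot itself touches the drawer (contact force between any of the arm, the fingers and lint_tray above 1 N).
It fails at once if a bystander is moved by more than 20 mm (distance of any of tape_measure, dosing_cap, starch_can from where it was at the start of the episode above 0.02 m).
It also fails if it takes over 64 s, if anything falls off the work surface, if the arm or the gripper's body presses on something with over 40 N, if the wrist force passes 120 N, or if a joint passes its speed limit or range.

## Robot

A 6-joint arm with a two-finger parallel gripper is mounted at the origin on a cart in front of the work surface, level with it; the furniture and walls round the work are solid. World frame = base frame: x ahead of the robot, y to its left, z up, the work surface at z = 0. Lengths are in m, angles in rad, forces in N, time in s.
With the tool pointing down it reaches from about 0.35 to 0.975 m from the base axis. Payload 17.4 kg.
Tool frame: the origin (TCP) lies on the centre line of the jaws, within the pads' length; the fingertips stand 8 mm ahead of it and the grasp point (between the pads) lies 11 mm behind it; z points along the fingers, y is the direction in which the jaws open and shut (so a half turn about z gives the same grasp; the last joint's range is limited). The gripper opens to 85 mm and grips with 20 to 120 N. Pads are 22 mm wide; open, the fingers measure 114 mm over their backs; the gripper's body (76 mm by 85 mm) begins 54 mm behind the grasp point. The pads swing forward as they close: fully open they stand 13 mm farther back than shut.
Start: joints at [1.108, 0.116, 1.442, -0, 1.584, -0.038], TCP at [0.278, 0.615, 0.239] pointing down, gripper open.
Joint ranges: [-2.83, 2.83], [-0.83, 2.19], [0.07, 2.5], [-1.14, 4.28], [0.01, 3], [-2.97, 2.97]. Speed limits (rad/s): [1.89, 1.89, 2.22, 3.14, 3.14, 3.14].

## Interface

Orientations are given as a unit quaternion [x, y, z, w].
In Python, from workcell import manip, read_camera, sign_off gives the robot as it stands.
- The arm moves only by the shell command python3 -m creep 'ROWS' [FORCE]. ROWS is JSON, a list of rows, each an object with "rot": the turn, a rotation vector about the tool's x, y, z in degrees, a list of three; "delta_pos": the shift along the tool's x, y, z in cm, a list of three; "fingers": the closure in counts, from 0 (fully open) to 255 (shut). In form: [{"rot": [ax, ay, az], "delta_pos": [tx, ty, tz], "fingers": fingers}, ...]. A call has 1 to 8 rows; each row is the pose to reach, as a shift and turn from the pose commanded when the call began, along the tool's axes at that moment; what a row does not reach only later rows make up. A row lasts 1/8 s, in which the tool goes at most 62.5 mm and 10.7 degrees, less where a joint would pass 70% of its speed; a pose out of reach is approached as far as the arm can. A call with a gripper value outside its range is refused whole. The fingers move at their own pace and stop on an object; FORCE is the grip in N (left out, the last holds). Time passes only in rows, so rows that repeat a pose let the fingers close. It gives the time, the measured TCP pose, the force and the opening at its end, in the units of the state.
- manip.state(): the state, without advancing time (a new reading comes with each control period).
- read_camera(name): name is "side" or "top"; returns a dict with "img" (384x512x3 uint8, red, green, blue), "camera_matrix" (3x3 intrinsics, pixels), "pose" (4x4, takes a point from camera to world coordinates). Camera axes: x right, y up, looking along -z (the intrinsics and any distortion apply to the point x, -y, -z); pixel columns grow to the right and rows downward; lengths in m; the calibration is good to about 2 mm. A picture is of the moment at which its call begins. There is no depth.
- sign_off(): hands the job in, once; it reports no verdict.
The state is a dict: "clock": time; "qpos": joint angles; "joint_vel": joint speeds; "joint_torque": joint torques, N m; "tcp_pos": TCP position; "tcp_rot": TCP orientation; "contact_force": force on the tool from outside, world axes, zero at the start; "moment": the same for the moment, N m; "width": opening from 0.0 (shut) to 1.0 (fully open).
Only numpy, scipy, OpenCV 4.12 (cv2) and the standard library are available. Lean on these libraries where they do the work, as an engineer would, in place of code of your own. Each camera call takes 0.05 s, during which the arm holds its last target. There are 200 camera calls.

## Working session

There is one attempt and no reset: what is moved stays moved. The work goes in short steps, Python scripts to look and compute and a shell command to move; the robot and the scene stay as the last step left them, time stands still between calls to the robot, and variables do not carry over. Pictures are saved under pics/ and viewed, about 8 in all and at most 12, crops included, and the job is handed in when it is done.

```bash
mkdir -p pics; ls; python3 - <<'E'
from workcell import manip, read_camera
import cv2, numpy as np
for n in ("side","top"):
    c=read_camera(n); cv2.imwrite(f"pics/{n}0.png",cv2.resize(c["img"][:,:,::-1],(800,600),interpolation=cv2.INTER_CUBIC))
    print(n,c["camera_matrix"].tolist(),np.round(c["pose"],4).tolist(),[k for k in c])
print(manip.state())
E
```

```text
pics
side [[419.0939278131104, 0.0, 244.65319708435962], [0.0, 419.0939278131104, 196.72837098835896], [0.0, 0.0, 1.0]] [[-0.9987, -0.0438, 0.0255, 0.5891], [0.044, -0.4978, 0.8662, 0.8305], [-0.0252, 0.8662, 0.4991, 0.6341], [0.0, 0.0, 0.0, 1.0]] ['img', 'camera_matrix', 'pose']
top [[386.0575758864981, 0.0, 264.25066616983906], [0.0, 386.0575758864981, 187.67708569123332], [0.0, 0.0, 1.0]] [[-0.0153, 0.9903, -0.1384, 0.3758], [-0.9995, -0.0113, 0.0295, -0.1404], [0.0276, 0.1388, 0.9899, 1.2322], [0.0, 0.0, 0.0, 1.0]] ['img', 'camera_matrix', 'pose']
{'clock': 0.1, 'qpos': array([ 1.10820121e+00,  1.16425336e-01,  1.44213653e+00, -1.94898328e-06,
        1.58403015e+00, -3.78195369e-02]), 'joint_vel': array([ 6.07856779e-04, -8.14622672e-06, -3.75677425e-03,  1.65265197e-03,
        1.00240442e-03,  4.93121510e-04]), 'joint_torque': array([ 2.37891923e-03, -7.33669424e+01, -6.33789897e+01,  1.43176231e-05,
        5.33317536e-03, -1.45357927e-05]), 'tcp_pos': array([0.27813206, 0.61486968, 0.23868302]), 'tcp_rot': array([ 2.10794623e-01,  9.77530244e-01, -4.84362794e-04, -1.22779372e-04]), 'contact_force': array([ 0.07604075,  0.03976491, -0.84399604]), 'moment': array([ 0.00219987,  0.0092342 , -0.04863921]), 'width': 0.9980934302731441}
```

View pics/top0.png

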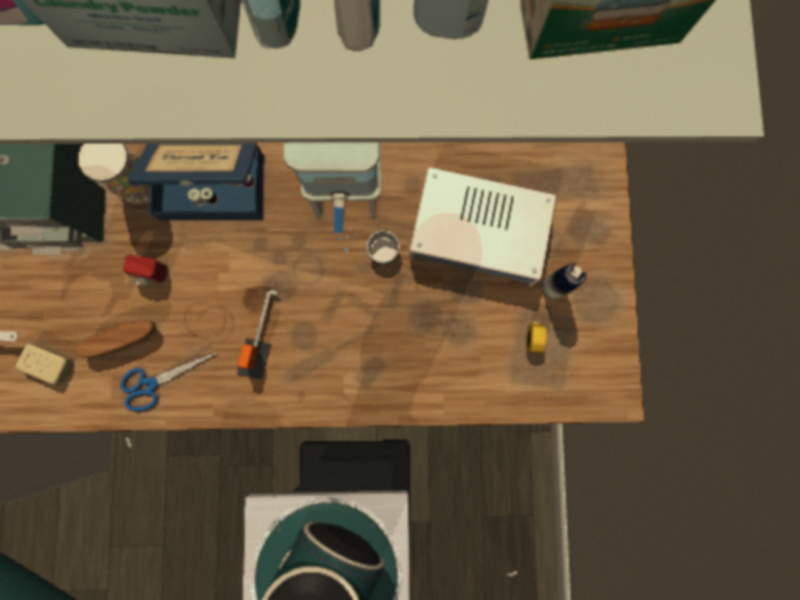

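View pics/side0.png

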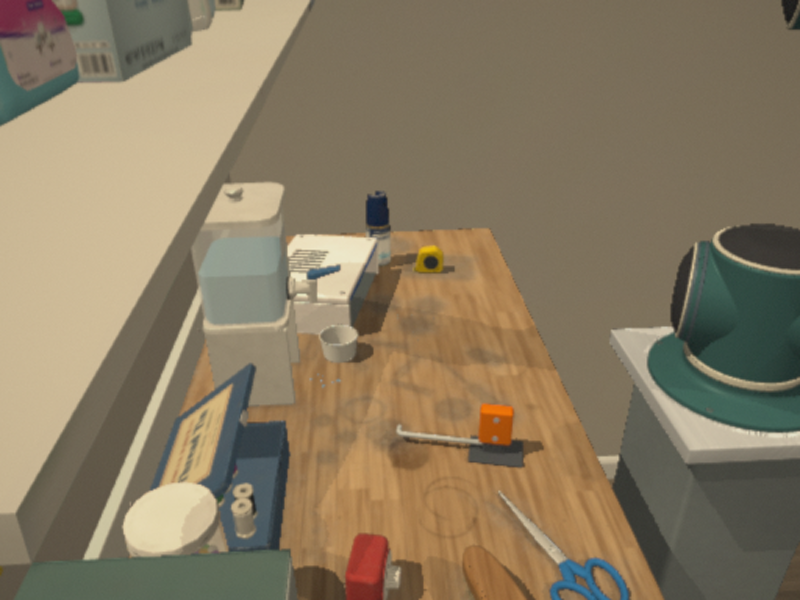

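The top view shows the hook with its orange grip at about (248,357), the prong corner at (270,293) pointing right, and the box's front edge from (413,252) to (540,282). The side view shows the grip at (496,425) and the prong at (399,430). I'll enlarge next.

```bash
cat > h.py <<'E'
import numpy as np, cv2
from workcell import manip, read_camera
from scipy.spatial.transform import Rotation as R
F=np.diag([1,-1,-1])
def ray(c,u,v):
    d=np.linalg.solve(c["camera_matrix"],[u,v,1.]); P=c["pose"]; d=P[:3,:3]@(F@d); return P[:3,3],d/np.linalg.norm(d)
def atz(c,u,v,z):
    o,d=ray(c,u,v); return o+d*(z-o[2])/d[2]
def tri(c1,p1,c2,p2):
    o1,d1=ray(c1,*p1);o2,d2=ray(c2,*p2)
    s=np.linalg.lstsq(np.stack([d1,-d2],1),o2-o1,rcond=None)[0]
    a=o1+s[0]*d1;b=o2+s[1]*d2; return (a+b)/2,np.linalg.norm(a-b)
def proj(c,p):
    P=c["pose"]; q=F@(P[:3,:3].T@(np.array(p)-P[:3,3])); q=c["camera_matrix"]@q; return q[:2]/q[2]
def crop(c,x0,y0,w,h,s):
    return cv2.resize(c["img"][y0:y0+h,x0:x0+w,::-1],(w*s,h*s),interpolation=cv2.INTER_CUBIC)
E
python3 - <<'E'
from h import *
t=read_camera("top");s=read_camera("side")
# tiles 400x300
a=crop(t,135,175,50,75,8)[:300*2]      # 400x600 x8
b=crop(s,250,250,100,60,4)  # 400x240
d=crop(t,258,105,100,90,4) #400x360
cv2.imwrite("pics/m1.png",np.hstack([a,np.vstack([b,d])]))
E
```

```text
(no output)
```

View pics/m1.png

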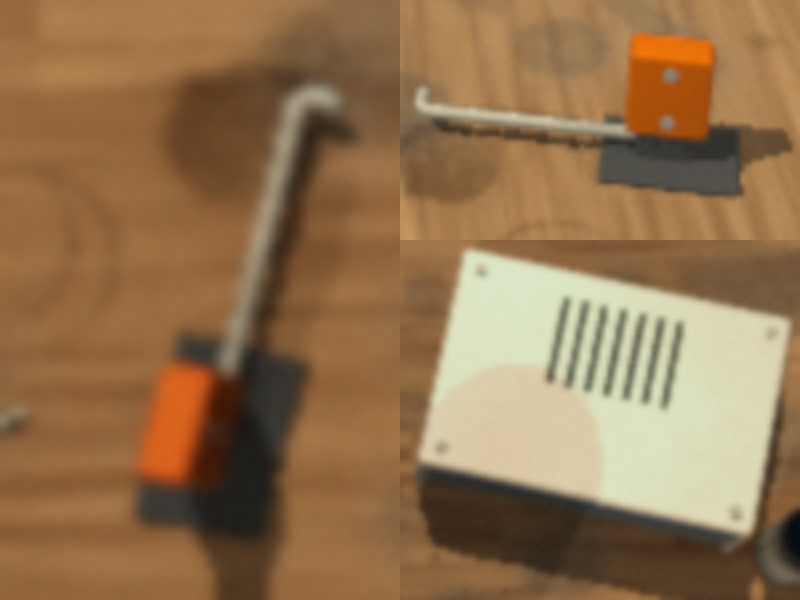

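```bash
python3 - <<'E'
from h import *
np.set_printoptions(precision=4,suppress=True)
t=read_camera("top");s=read_camera("side")
T=lambda X,Y:(135+X/8-.45,175+Y/8-.45)
S=lambda X,Y:(250+(X-400)/4-.4,250+Y/4-.4)
B=lambda X,Y:(258+(X-400)/4-.4,105+(Y-240)/4-.4)
print("grip",tri(t,T(178,423),s,S(672,46)),atz(t,*T(178,423),.078))
print("corner",tri(t,T(293,103),s,S(424,107)),atz(t,*T(293,103),.016), "tip",atz(t,*T(338,103),.016))
for p in [(168,362),(213,370),(188,483),(140,473)]: print(atz(t,*T(*p),.078))
c=[atz(t,*B(*p),.082) for p in [(465,250),(790,320),(748,540),(420,463)]]
print(np.array(c)); C=np.mean(c,0);print("C",C, [np.linalg.norm(c[i]-c[i-1]) for i in range(4)])
print([np.degrees(np.arctan2(*(c[i]-c[j])[1::-1])) for i,j in((0,3),(1,2))],[np.degrees(np.arctan2(*(c[i]-c[j])[1::-1]))-90 for i,j in((0,1),(3,2))])
# side check
for p in c: print(proj(s,p)*800/512)
for n,p in (("tape",(537,338)),("can",(572,275)),("cap",(384,246))): print(n,atz(t,p[0]*.64,p[1]*.64,{'tape':.05,'can':.16,'cap':.04}[n]))
E
```

```text
grip (array([0.4213, 0.1452, 0.0765]), np.float64(0.0020810175826196375)) [0.4223 0.1446 0.078 ]
corner (array([0.5493, 0.1171, 0.019 ]), np.float64(0.0006568186444502592)) [0.5501 0.1177 0.016 ] tip [0.5499 0.1001 0.016 ]
[0.4448 0.1488 0.078 ]
[0.4417 0.1322 0.078 ]
[0.4002 0.1405 0.078 ]
[0.4042 0.1581 0.078 ]
[[ 0.7888 -0.2083  0.082 ]
 [ 0.731  -0.4595  0.082 ]
 [ 0.5587 -0.419   0.082 ]
 [ 0.6206 -0.1709  0.082 ]]
C [ 0.6747 -0.3144  0.082 ] [np.float64(0.17225880610347513), np.float64(0.25774632611541803), np.float64(0.17698032415524706), np.float64(0.2557589418648822)]
[np.float64(-12.535507386792478), np.float64(-13.204299023325326)] [np.float64(-12.95761243551685), np.float64(-14.016079062484224)]
[252.9137 290.5033]
[295.3086 233.0351]
[377.1429 237.421 ]
[346.9588 296.5354]
tape [ 0.4493 -0.4189  0.05  ]
can [ 0.5559 -0.4619  0.16  ]
cap [ 0.6394 -0.1191  0.04  ]
```

```bash
cat >> h.py <<'E'
def goto(pos,yaw):   # yaw of hook x axis, deg; prints tool-frame shift (cm) and turn (deg)
    s=manip.state(); R0=R.from_quat(s["tcp_rot"]); a=np.radians(yaw)
    f=np.array([np.cos(a),np.sin(a),0]); l=np.array([-f[1],f[0],0])
    R1=R.from_matrix(np.stack([-f,l,[0,0,-1]],1))
    print("pos",np.round((R0.inv().apply(np.array(pos)-s["tcp_pos"]))*100,2),"rot",np.round(np.degrees((R0.inv()*R1).as_rotvec()),2))
def boxl(p):
    a=np.radians(YAW);f=np.array([np.cos(a),np.sin(a)]);l=np.array([-f[1],f[0]]);d=np.array(p)[:2]-C;return d@f,d@l
C=np.array([.6747,-.3144]);YAW=-13.2
E
python3 -c "
from h import *
goto([.4218,.1449,.15],-12.3)"
```

```text
pos [-32.46 -36.91   8.92] rot [ -0.02  -0.   -12.04]
```

```bash
python3 -m creep '[{"rot":[0,0,-6],"delta_pos":[-4,-4.6,0],"fingers":0},{"rot":[0,0,-12],"delta_pos":[-8,-9.2,1],"fingers":0},{"rot":[0,0,-12],"delta_pos":[-12,-13.8,2],"fingers":0},{"rot":[0,0,-12],"delta_pos":[-16,-18.4,3],"fingers":0},{"rot":[0,0,-12],"delta_pos":[-20,-23,4.5],"fingers":0},{"rot":[0,0,-12],"delta_pos":[-24,-27.6,6],"fingers":0},{"rot":[0,0,-12],"delta_pos":[-28.5,-32.5,7.5],"fingers":0},{"rot":[0,0,-12],"delta_pos":[-32.46,-36.9,8.9],"fingers":0}]' 80
python3 -m creep '[{"rot":[0,0,0],"delta_pos":[0,0,0],"fingers":0},{"rot":[0,0,0],"delta_pos":[0,0,0],"fingers":0}]'
python3 - <<'E'
from h import *
goto([.4218,.1449,.041],-12.3)
t=read_camera("top");s=read_camera("side")
cv2.imwrite("pics/m2.png",np.vstack([np.hstack([crop(t,125,175,80,60,5),crop(s,240,200,80,60,5)])]))
E
```

```text
clock: 1.3
tcp_pos: [0.4207, 0.1474, 0.1513]
tcp_rot: [0.107, 0.994, 0.0, 0.001]
contact_force: [0.8, 1.8, -1.0]
width: 0.998
clock: 1.55
tcp_pos: [0.4206, 0.1493, 0.1516]
tcp_rot: [0.108, 0.994, 0.0, 0.0]
contact_force: [-0.3, 1.2, -0.4]
width: 0.999
pos [-0.21 -0.41 11.06] rot [ 0.02  0.01 -0.09]
```

View pics/m2.png

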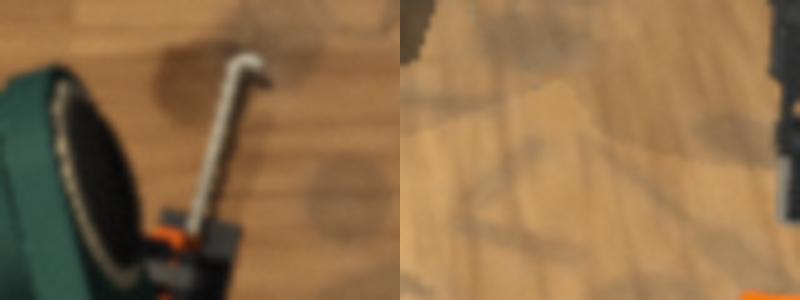

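The view shows the hook unmoved with the gripper above the grip. Now I go down and close.

```bash
python3 -m creep '[{"rot":[0,0,0],"delta_pos":[-0.2,-0.4,2],"fingers":0},{"rot":[0,0,0],"delta_pos":[-0.2,-0.4,5],"fingers":0},{"rot":[0,0,0],"delta_pos":[-0.2,-0.4,8],"fingers":0},{"rot":[0,0,0],"delta_pos":[-0.2,-0.4,10],"fingers":0},{"rot":[0,0,0],"delta_pos":[-0.2,-0.4,11],"fingers":0},{"rot":[0,0,0],"delta_pos":[-0.2,-0.4,11],"fingers":0}]' 80
python3 -m creep '[{"rot":[0,0,0],"delta_pos":[0,0,0],"fingers":120},{"rot":[0,0,0],"delta_pos":[0,0,0],"fingers":180},{"rot":[0,0,0],"delta_pos":[0,0,0],"fingers":255},{"rot":[0,0,0],"delta_pos":[0,0,0],"fingers":255},{"rot":[0,0,0],"delta_pos":[0,0,0],"fingers":255},{"rot":[0,0,0],"delta_pos":[0,0,0],"fingers":255}]' 80
python3 - <<'E'
from h import *
t=read_camera("top");s=read_camera("side")
cv2.imwrite("pics/m3.png",np.hstack([crop(t,135,170,50,60,8),crop(s,250,250,100,60,4)[:, :400] if 0 else cv2.copyMakeBorder(crop(s,250,240,100,80,4),0,160,0,0,0)]))
E
```

```text
clock: 2.4
tcp_pos: [0.4212, 0.1451, 0.0406]
tcp_rot: [0.107, 0.994, -0.0, -0.001]
contact_force: [-0.3, 0.1, 0.2]
width: 1.005
clock: 3.15
tcp_pos: [0.4218, 0.145, 0.0417]
tcp_rot: [0.107, 0.994, 0.0, 0.0]
contact_force: [-0.5, -0.0, 5.5]
width: 0.222
```

View pics/m3.png

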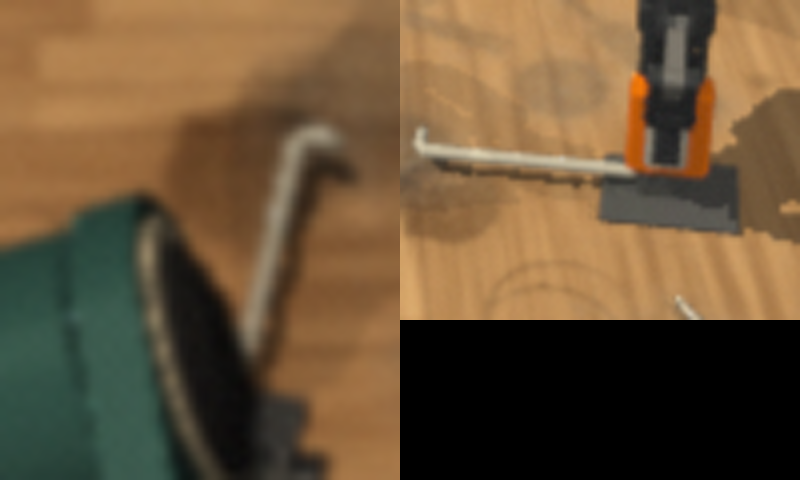

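The grip sits centred in the jaws (side view: grip 671, jaws 668) and the hook hasn't moved. Next I lift it and carry it to a point in front of the ledge, left of the eye's range.

```bash
python3 -c "
from h import *
goto([.4395,-.2006,.0517],-13.2)"
```

```text
pos [ -9.12 -33.38  -1.  ] rot [0.01 0.02 0.86]
```

```bash
python3 -m creep '[{"rot":[0,0,0],"delta_pos":[0,0,-1],"fingers":255},{"rot":[0,0,0.3],"delta_pos":[-0.5,-2,-3],"fingers":255},{"rot":[0,0,0.9],"delta_pos":[-2,-6,-3],"fingers":255},{"rot":[0,0,0.9],"delta_pos":[-3.5,-12,-3],"fingers":255},{"rot":[0,0,0.9],"delta_pos":[-5,-18,-3],"fingers":255},{"rot":[0,0,0.9],"delta_pos":[-7,-24,-3],"fingers":255},{"rot":[0,0,0.9],"delta_pos":[-8.2,-29,-3],"fingers":255},{"rot":[0,0,0.9],"delta_pos":[-9.1,-33.4,-2.5],"fingers":255}]' 80
python3 -m creep '[{"rot":[0,0,0],"delta_pos":[0,0,0.5],"fingers":255},{"rot":[0,0,0],"delta_pos":[0,0,1.2],"fingers":255},{"rot":[0,0,0],"delta_pos":[0,0,1.2],"fingers":255}]' 80
python3 - <<'E'
from h import *
goto([.4395,-.2006,.0517],-13.2)
print(manip.state()["moment"])
t=read_camera("top");s=read_camera("side")
cv2.imwrite("pics/m4.png",np.hstack([crop(t,240,110,80,120,5),crop(s,200,140,80,120,5)]))
E
```

```text
clock: 4.25
tcp_pos: [0.439, -0.203, 0.067]
tcp_rot: [0.116, 0.993, -0.0, 0.0]
contact_force: [0.7, 0.2, -1.7]
width: 0.22
clock: 4.62
tcp_pos: [0.4389, -0.1998, 0.0538]
tcp_rot: [0.115, 0.993, 0.0, -0.0]
contact_force: [0.8, 0.8, -1.6]
width: 0.225
pos [-0.07 -0.07  0.21] rot [ 0.02 -0.06  0.02]
[-0.025489   -0.00634911  0.01490897]
```

View pics/m4.png

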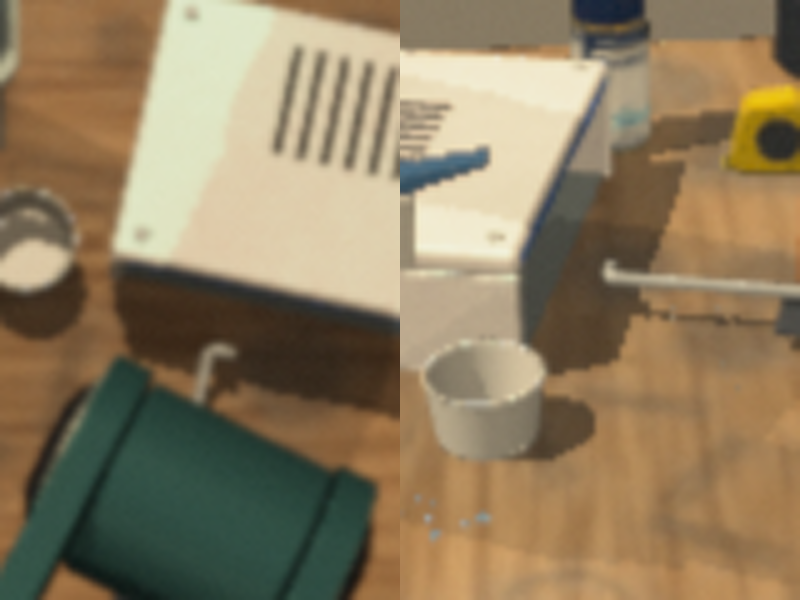

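The prong corner is at (207,352) in the top crop and (607,272) in the side crop, ahead of the ledge and clear of the cap. I'll check it against the box frame.

```bash
python3 -c "
from h import *
t=read_camera('top');s=read_camera('side')
p,e=tri(t,(281,180),s,(241,194));print(p,e,boxl(p),boxl(atz(t,281,180,.028)))
q=atz(t,240+118/5-.4,110+258/5-.4,.082);print('FLcorner',q,boxl(q))
q=atz(t,240+400/5-.4,110+316/5-.4,.082);print('edge',q,boxl(q))
S=manip.state();P=S['tcp_pos'];print(P,boxl(P))
"
```

```text
[ 0.56779482 -0.22929808  0.03298725] 0.0008809622310238041 (np.float64(-0.12351372207234218), np.float64(0.05844154631127077)) (np.float64(-0.1230979170266828), np.float64(0.058215975590159834))
FLcorner [ 0.61794659 -0.1726738   0.082     ] (np.float64(-0.08761722309023817), np.float64(0.12502195113391545))
edge [ 0.58039549 -0.34353736  0.082     ] (np.float64(-0.08515933787085316), np.float64(-0.04990203856343749))
[ 0.43940087 -0.2002826   0.05470444] (np.float64(-0.25514107754302673), np.float64(0.057371531424020995))
```

```bash
python3 -m creep '[{"rot":[0,0,0],"delta_pos":[-1,0,0.3],"fingers":255},{"rot":[0,0,0],"delta_pos":[-3,0,0.3],"fingers":255},{"rot":[0,0,0],"delta_pos":[-5,0,0.3],"fingers":255},{"rot":[0,0,0],"delta_pos":[-6.5,0,0.3],"fingers":255},{"rot":[0,0,0],"delta_pos":[-7.5,0,0.3],"fingers":255},{"rot":[0,0,0],"delta_pos":[-8,0,0.3],"fingers":255},{"rot":[0,0,0],"delta_pos":[-8,0,0.3],"fingers":255},{"rot":[0,0,0],"delta_pos":[-8,0,0.3],"fingers":255}]' 80
python3 -m creep '[{"rot":[0,0,0],"delta_pos":[-0.1,0,0],"fingers":255},{"rot":[0,0,0],"delta_pos":[-0.2,0,0],"fingers":255},{"rot":[0,0,0],"delta_pos":[-0.3,0,0],"fingers":255},{"rot":[0,0,0],"delta_pos":[-0.3,0,0],"fingers":255}]' 80
python3 -c "
from h import *
S=manip.state();P=S['tcp_pos'];print(P,boxl(P),S['contact_force'],S['moment'])"
```

```text
clock: 5.82
tcp_pos: [0.5167, -0.219, 0.0514]
tcp_rot: [0.115, 0.993, -0.0, -0.0]
contact_force: [0.2, -0.5, -3.0]
width: 0.223
clock: 6.32
tcp_pos: [0.52, -0.2198, 0.0513]
tcp_rot: [0.115, 0.993, 0.0, -0.0]
contact_force: [-0.6, -0.4, -2.2]
width: 0.228
[ 0.51995392 -0.21980879  0.05132813] (np.float64(-0.17225750481715843), np.float64(0.056755600183567276)) [-0.55240414 -0.35204724 -2.20391457] [-0.02704642 -0.02868369 -0.03188002]
```

```bash
cat > ok.py <<'E'
# exit 0 while contact along box x and y stays light; args: limit, baseline fx fy (box frame)
import sys; from h import *
S=manip.state(); f=S["contact_force"]; a=np.radians(YAW)
fx=f[0]*np.cos(a)+f[1]*np.sin(a); fy=-f[0]*np.sin(a)+f[1]*np.cos(a)
print("box xy",np.round(boxl(S["tcp_pos"]),4),"f",round(fx,2),round(fy,2),round(f[2],2),"mz",np.round(S["moment"],2),"t",S["clock"])
sys.exit(abs(fx-float(sys.argv[2]))>float(sys.argv[1]) or abs(fy-float(sys.argv[3]))>float(sys.argv[1]))
E
m(){ :; }
python3 -m creep '[{"rot":[0,0,0],"delta_pos":[-0.1,0,0],"fingers":255},{"rot":[0,0,0],"delta_pos":[-0.15,0,0],"fingers":255}]' 80 >/dev/null && python3 ok.py 2 -0.5 -0.4 &&
python3 -m creep '[{"rot":[0,0,0],"delta_pos":[-0.1,0,0],"fingers":255},{"rot":[0,0,0],"delta_pos":[-0.15,0,0],"fingers":255}]' 80 >/dev/null && python3 ok.py 2 -0.5 -0.4 &&
python3 -m creep '[{"rot":[0,0,0],"delta_pos":[-0.1,0,0],"fingers":255},{"rot":[0,0,0],"delta_pos":[-0.15,0,0],"fingers":255}]' 80 >/dev/null && python3 ok.py 2 -0.5 -0.4 &&
python3 -m creep '[{"rot":[0,0,0],"delta_pos":[-0.1,0,0],"fingers":255},{"rot":[0,0,0],"delta_pos":[-0.15,0,0],"fingers":255}]' 80 >/dev/null && python3 ok.py 2 -0.5 -0.4
```

```text
box xy [-0.1707  0.0568] f -0.36 -0.17 -2.07 mz [-0.01 -0.04 -0.02] t 6.575False
```

```bash
sed -i 's/sys.exit(\(.*\))$/sys.exit(int(\1))/' ok.py
python3 -m creep '[{"rot":[0,0,0],"delta_pos":[-0.1,0,0],"fingers":255},{"rot":[0,0,0],"delta_pos":[-0.15,0,0],"fingers":255}]' 80 >/dev/null && python3 ok.py 1.5 -0.4 -0.2 &&
python3 -m creep '[{"rot":[0,0,0],"delta_pos":[-0.1,0,0],"fingers":255},{"rot":[0,0,0],"delta_pos":[-0.15,0,0],"fingers":255}]' 80 >/dev/null && python3 ok.py 1.5 -0.4 -0.2 &&
python3 -m creep '[{"rot":[0,0,0],"delta_pos":[-0.1,0,0],"fingers":255},{"rot":[0,0,0],"delta_pos":[-0.15,0,0],"fingers":255}]' 80 >/dev/null && python3 ok.py 1.5 -0.4 -0.2 &&
python3 -m creep '[{"rot":[0,0,0],"delta_pos":[-0.1,0,0],"fingers":255},{"rot":[0,0,0],"delta_pos":[-0.15,0,0],"fingers":255}]' 80 >/dev/null && python3 ok.py 1.5 -0.4 -0.2 &&
python3 -m creep '[{"rot":[0,0,0],"delta_pos":[-0.1,0,0],"fingers":255},{"rot":[0,0,0],"delta_pos":[-0.15,0,0],"fingers":255}]' 80 >/dev/null && python3 ok.py 1.5 -0.4 -0.2 &&
python3 -m creep '[{"rot":[0,0,0],"delta_pos":[-0.1,0,0],"fingers":255},{"rot":[0,0,0],"delta_pos":[-0.15,0,0],"fingers":255}]' 80 >/dev/null && python3 ok.py 1.5 -0.4 -0.2 &&
python3 -m creep '[{"rot":[0,0,0],"delta_pos":[-0.1,0,0],"fingers":255},{"rot":[0,0,0],"delta_pos":[-0.15,0,0],"fingers":255}]' 80 >/dev/null && python3 ok.py 1.5 -0.4 -0.2 &&
python3 -m creep '[{"rot":[0,0,0],"delta_pos":[-0.1,0,0],"fingers":255},{"rot":[0,0,0],"delta_pos":[-0.15,0,0],"fingers":255}]' 80 >/dev/null && python3 ok.py 1.5 -0.4 -0.2
```

```text
box xy [-0.1692  0.0567] f 0.13 -0.71 -2.66 mz [0.04 0.02 0.01] t 6.825
box xy [-0.1677  0.0568] f 0.41 0.65 -2.21 mz [-0.    0.04  0.  ] t 7.075
box xy [-0.1662  0.0567] f 0.31 -0.87 -1.75 mz [ 0.01  0.02 -0.03] t 7.325
box xy [-0.1647  0.0567] f -0.24 -0.39 -1.32 mz [-0.02  0.04  0.05] t 7.575
box xy [-0.1632  0.0567] f 0.37 0.21 -1.1 mz [ 0.01 -0.    0.02] t 7.825
box xy [-0.1617  0.0567] f -0.31 -0.01 -1.47 mz [-0.02  0.02  0.  ] t 8.075
box xy [-0.1602  0.0567] f -0.05 0.64 -1.88 mz [0.04 0.03 0.02] t 8.325
box xy [-0.1587  0.0567] f 0.11 0.41 -2.09 mz [-0.05 -0.01  0.02] t 8.575
```

```bash

python3 -m creep '[{"rot":[0,0,0],"delta_pos":[-0.1,0,0],"fingers":255},{"rot":[0,0,0],"delta_pos":[-0.15,0,0],"fingers":255}]' 80 >/dev/null && python3 ok.py 1.7 0 0 &&
python3 -m creep '[{"rot":[0,0,0],"delta_pos":[-0.1,0,0],"fingers":255},{"rot":[0,0,0],"delta_pos":[-0.15,0,0],"fingers":255}]' 80 >/dev/null && python3 ok.py 1.7 0 0 &&
python3 -m creep '[{"rot":[0,0,0],"delta_pos":[-0.1,0,0],"fingers":255},{"rot":[0,0,0],"delta_pos":[-0.15,0,0],"fingers":255}]' 80 >/dev/null && python3 ok.py 1.7 0 0 &&
python3 -m creep '[{"rot":[0,0,0],"delta_pos":[-0.1,0,0],"fingers":255},{"rot":[0,0,0],"delta_pos":[-0.15,0,0],"fingers":255}]' 80 >/dev/null && python3 ok.py 1.7 0 0 &&
python3 -m creep '[{"rot":[0,0,0],"delta_pos":[-0.1,0,0],"fingers":255},{"rot":[0,0,0],"delta_pos":[-0.15,0,0],"fingers":255}]' 80 >/dev/null && python3 ok.py 1.7 0 0 &&
python3 -m creep '[{"rot":[0,0,0],"delta_pos":[-0.1,0,0],"fingers":255},{"rot":[0,0,0],"delta_pos":[-0.15,0,0],"fingers":255}]' 80 >/dev/null && python3 ok.py 1.7 0 0 &&
python3 -m creep '[{"rot":[0,0,0],"delta_pos":[-0.1,0,0],"fingers":255},{"rot":[0,0,0],"delta_pos":[-0.15,0,0],"fingers":255}]' 80 >/dev/null && python3 ok.py 1.7 0 0 &&
python3 -m creep '[{"rot":[0,0,0],"delta_pos":[-0.1,0,0],"fingers":255},{"rot":[0,0,0],"delta_pos":[-0.15,0,0],"fingers":255}]' 80 >/dev/null && python3 ok.py 1.7 0 0
```

```text
box xy [-0.1582  0.0568] f -12.66 1.37 5.7 mz [ 0.51  1.73 -0.03] t 8.825
```

The face is felt at TCP local x ≈ -0.1585, which puts it near nominal depth at -0.020. I back off 6.5 mm so the prong lies mid-opening, then sweep to -y.

```bash

python3 -m creep '[{"rot":[0,0,0],"delta_pos":[0.4,0,0],"fingers":255},{"rot":[0,0,0],"delta_pos":[0.75,0,0],"fingers":255},{"rot":[0,0,0],"delta_pos":[0.75,0,0],"fingers":255},{"rot":[0,0,0],"delta_pos":[0.75,0,0],"fingers":255}]' 80 && python3 ok.py 1.7 0 0 &&
python3 -m creep '[{"rot":[0,0,0],"delta_pos":[0,-0.1,0],"fingers":255},{"rot":[0,0,0],"delta_pos":[0,-0.2,0],"fingers":255}]' 80 >/dev/null && python3 ok.py 1.7 0 0 &&
python3 -m creep '[{"rot":[0,0,0],"delta_pos":[0,-0.1,0],"fingers":255},{"rot":[0,0,0],"delta_pos":[0,-0.2,0],"fingers":255}]' 80 >/dev/null && python3 ok.py 1.7 0 0 &&
python3 -m creep '[{"rot":[0,0,0],"delta_pos":[0,-0.1,0],"fingers":255},{"rot":[0,0,0],"delta_pos":[0,-0.2,0],"fingers":255}]' 80 >/dev/null && python3 ok.py 1.7 0 0
```

```text
clock: 9.32
tcp_pos: [0.5273, -0.2216, 0.0514]
tcp_rot: [0.115, 0.993, -0.0, 0.0]
contact_force: [-0.6, 0.1, -2.5]
width: 0.222
box xy [-0.1647  0.0567] f -0.65 0.0 -2.52 mz [ 0.05 -0.    0.01] t 9.325
box xy [-0.1647  0.0547] f 0.05 0.37 -2.21 mz [ 0.03  0.04 -0.05] t 9.575
box xy [-0.1648  0.0527] f 0.22 -0.14 -1.47 mz [-0.02 -0.03  0.05] t 9.825
box xy [-0.1648  0.0507] f -0.16 -0.36 -1.2 mz [-0.02  0.   -0.02] t 10.075
```

```bash

python3 -m creep '[{"rot":[0,0,0],"delta_pos":[0,-0.1,0],"fingers":255},{"rot":[0,0,0],"delta_pos":[0,-0.2,0],"fingers":255}]' 80 >/dev/null && python3 ok.py 1.7 0 0 &&
python3 -m creep '[{"rot":[0,0,0],"delta_pos":[0,-0.1,0],"fingers":255},{"rot":[0,0,0],"delta_pos":[0,-0.2,0],"fingers":255}]' 80 >/dev/null && python3 ok.py 1.7 0 0 &&
python3 -m creep '[{"rot":[0,0,0],"delta_pos":[0,-0.1,0],"fingers":255},{"rot":[0,0,0],"delta_pos":[0,-0.2,0],"fingers":255}]' 80 >/dev/null && python3 ok.py 1.7 0 0 &&
python3 -m creep '[{"rot":[0,0,0],"delta_pos":[0,-0.1,0],"fingers":255},{"rot":[0,0,0],"delta_pos":[0,-0.2,0],"fingers":255}]' 80 >/dev/null && python3 ok.py 1.7 0 0 &&
python3 -m creep '[{"rot":[0,0,0],"delta_pos":[0,-0.1,0],"fingers":255},{"rot":[0,0,0],"delta_pos":[0,-0.2,0],"fingers":255}]' 80 >/dev/null && python3 ok.py 1.7 0 0 &&
python3 -m creep '[{"rot":[0,0,0],"delta_pos":[0,-0.1,0],"fingers":255},{"rot":[0,0,0],"delta_pos":[0,-0.2,0],"fingers":255}]' 80 >/dev/null && python3 ok.py 1.7 0 0 &&
python3 -m creep '[{"rot":[0,0,0],"delta_pos":[0,-0.1,0],"fingers":255},{"rot":[0,0,0],"delta_pos":[0,-0.2,0],"fingers":255}]' 80 >/dev/null && python3 ok.py 1.7 0 0 &&
python3 -m creep '[{"rot":[0,0,0],"delta_pos":[0,-0.1,0],"fingers":255},{"rot":[0,0,0],"delta_pos":[0,-0.2,0],"fingers":255}]' 80 >/dev/null && python3 ok.py 1.7 0 0 &&
python3 -m creep '[{"rot":[0,0,0],"delta_pos":[0,-0.1,0],"fingers":255},{"rot":[0,0,0],"delta_pos":[0,-0.2,0],"fingers":255}]' 80 >/dev/null && python3 ok.py 1.7 0 0 &&
python3 -m creep '[{"rot":[0,0,0],"delta_pos":[0,-0.1,0],"fingers":255},{"rot":[0,0,0],"delta_pos":[0,-0.2,0],"fingers":255}]' 80 >/dev/null && python3 ok.py 1.7 0 0
```

```text
box xy [-0.1648  0.0487] f -0.69 -0.84 -0.89 mz [ 0.08 -0.06  0.01] t 10.325
box xy [-0.1648  0.0467] f -0.06 -0.66 -1.8 mz [ 0.01 -0.02  0.03] t 10.575
box xy [-0.1648  0.0447] f -0.31 0.38 -1.48 mz [-0.01 -0.    0.02] t 10.825
box xy [-0.1648  0.0427] f -1.03 -0.77 -1.71 mz [-0.03  0.03  0.08] t 11.075
box xy [-0.1648  0.0407] f -0.04 0.12 -1.32 mz [-0.03  0.05 -0.03] t 11.325
box xy [-0.1648  0.0387] f 0.0 -0.36 -2.19 mz [ 0.02 -0.   -0.01] t 11.575
box xy [-0.1648  0.0367] f 0.08 -0.31 -2.02 mz [-0.01  0.02 -0.  ] t 11.825
box xy [-0.1648  0.0347] f -0.13 0.01 -2.33 mz [ 0.01  0.03 -0.03] t 12.075
box xy [-0.1648  0.0327] f 0.66 0.21 -1.49 mz [ 0.    0.04 -0.  ] t 12.325
box xy [-0.1648  0.0307] f 0.4 -0.21 -2.19 mz [-0.02  0.05 -0.07] t 12.575
```

```bash

python3 -m creep '[{"rot":[0,0,0],"delta_pos":[0,-0.1,0],"fingers":255},{"rot":[0,0,0],"delta_pos":[0,-0.2,0],"fingers":255}]' 80 >/dev/null && python3 ok.py 1.7 0 0 &&
python3 -m creep '[{"rot":[0,0,0],"delta_pos":[0,-0.1,0],"fingers":255},{"rot":[0,0,0],"delta_pos":[0,-0.2,0],"fingers":255}]' 80 >/dev/null && python3 ok.py 1.7 0 0 &&
python3 -m creep '[{"rot":[0,0,0],"delta_pos":[0,-0.1,0],"fingers":255},{"rot":[0,0,0],"delta_pos":[0,-0.2,0],"fingers":255}]' 80 >/dev/null && python3 ok.py 1.7 0 0 &&
python3 -m creep '[{"rot":[0,0,0],"delta_pos":[0,-0.1,0],"fingers":255},{"rot":[0,0,0],"delta_pos":[0,-0.2,0],"fingers":255}]' 80 >/dev/null && python3 ok.py 1.7 0 0 &&
python3 -m creep '[{"rot":[0,0,0],"delta_pos":[0,-0.1,0],"fingers":255},{"rot":[0,0,0],"delta_pos":[0,-0.2,0],"fingers":255}]' 80 >/dev/null && python3 ok.py 1.7 0 0 &&
python3 -m creep '[{"rot":[0,0,0],"delta_pos":[0,-0.1,0],"fingers":255},{"rot":[0,0,0],"delta_pos":[0,-0.2,0],"fingers":255}]' 80 >/dev/null && python3 ok.py 1.7 0 0 &&
python3 -m creep '[{"rot":[0,0,0],"delta_pos":[0,-0.1,0],"fingers":255},{"rot":[0,0,0],"delta_pos":[0,-0.2,0],"fingers":255}]' 80 >/dev/null && python3 ok.py 1.7 0 0 &&
python3 -m creep '[{"rot":[0,0,0],"delta_pos":[0,-0.1,0],"fingers":255},{"rot":[0,0,0],"delta_pos":[0,-0.2,0],"fingers":255}]' 80 >/dev/null && python3 ok.py 1.7 0 0 &&
python3 -m creep '[{"rot":[0,0,0],"delta_pos":[0,-0.1,0],"fingers":255},{"rot":[0,0,0],"delta_pos":[0,-0.2,0],"fingers":255}]' 80 >/dev/null && python3 ok.py 1.7 0 0 &&
python3 -m creep '[{"rot":[0,0,0],"delta_pos":[0,-0.1,0],"fingers":255},{"rot":[0,0,0],"delta_pos":[0,-0.2,0],"fingers":255}]' 80 >/dev/null && python3 ok.py 1.7 0 0
```

```text
box xy [-0.1648  0.0287] f 0.89 0.18 -2.26 mz [-0.07  0.02  0.01] t 12.825
box xy [-0.1648  0.0267] f -0.33 -1.03 -1.51 mz [ 0.03 -0.01  0.02] t 13.075
box xy [-0.1648  0.0247] f 0.41 -0.46 -1.22 mz [-0.03  0.01  0.03] t 13.325
box xy [-0.1648  0.0227] f -0.63 -1.0 -1.71 mz [-0.    0.01 -0.  ] t 13.575
box xy [-0.1648  0.0207] f -0.09 0.16 -1.63 mz [-0.06  0.    0.08] t 13.825
box xy [-0.1648  0.0187] f -0.29 -0.21 -2.57 mz [ 0.05 -0.04  0.06] t 14.075
box xy [-0.1648  0.0167] f 0.01 -0.62 -2.05 mz [ 0.02  0.01 -0.04] t 14.325
box xy [-0.1648  0.0147] f 0.08 0.04 -2.05 mz [ 0.01 -0.03  0.01] t 14.575
box xy [-0.1649  0.0129] f -0.28 3.69 -1.54 mz [ 0.62 -0.1   0.45] t 14.825
```

Side contact at y ≈ 0.013, with a lever of about 0.12 m, which suits the rod resting against the eye's outer bar. I ease off 1 mm and pull gently to confirm.

```bash

python3 -m creep '[{"rot":[0,0,0],"delta_pos":[0,0.1,0],"fingers":255},{"rot":[0,0,0],"delta_pos":[0.15,0.12,0],"fingers":255},{"rot":[0,0,0],"delta_pos":[0.3,0.12,0],"fingers":255}]' 80 >/dev/null && python3 ok.py 1.7 0 0 &&
python3 -m creep '[{"rot":[0,0,0],"delta_pos":[0.1,0,0],"fingers":255},{"rot":[0,0,0],"delta_pos":[0.15,0,0],"fingers":255}]' 80 >/dev/null && python3 ok.py 1.7 0 0 &&
python3 -m creep '[{"rot":[0,0,0],"delta_pos":[0.1,0,0],"fingers":255},{"rot":[0,0,0],"delta_pos":[0.15,0,0],"fingers":255}]' 80 >/dev/null && python3 ok.py 1.7 0 0 &&
python3 -m creep '[{"rot":[0,0,0],"delta_pos":[0.1,0,0],"fingers":255},{"rot":[0,0,0],"delta_pos":[0.15,0,0],"fingers":255}]' 80 >/dev/null && python3 ok.py 1.7 0 0 &&
python3 -m creep '[{"rot":[0,0,0],"delta_pos":[0.1,0,0],"fingers":255},{"rot":[0,0,0],"delta_pos":[0.15,0,0],"fingers":255}]' 80 >/dev/null && python3 ok.py 1.7 0 0 &&
python3 -m creep '[{"rot":[0,0,0],"delta_pos":[0.1,0,0],"fingers":255},{"rot":[0,0,0],"delta_pos":[0.15,0,0],"fingers":255}]' 80 >/dev/null && python3 ok.py 1.7 0 0
```

```text
box xy [-0.1679  0.0139] f -0.88 0.12 -1.27 mz [-0.    0.05 -0.04] t 15.2
box xy [-0.1694  0.0139] f 0.45 0.18 -2.18 mz [-0.01 -0.   -0.01] t 15.45
box xy [-0.1708  0.014 ] f 0.39 0.33 -1.62 mz [ 0.03 -0.05  0.02] t 15.7
box xy [-0.1721  0.014 ] f 3.01 0.52 -1.6 mz [ 0.03 -0.52  0.11] t 15.95
```

Caught 6 mm back, as predicted. Now I draw it out.

```bash

python3 -m creep '[{"rot":[0,0,0],"delta_pos":[0.2,0,0],"fingers":255},{"rot":[0,0,0],"delta_pos":[0.5,0,0],"fingers":255},{"rot":[0,0,0],"delta_pos":[0.9,0,0],"fingers":255},{"rot":[0,0,0],"delta_pos":[1.3,0,0],"fingers":255},{"rot":[0,0,0],"delta_pos":[1.7,0,0],"fingers":255},{"rot":[0,0,0],"delta_pos":[2.1,0,0],"fingers":255},{"rot":[0,0,0],"delta_pos":[2.5,0,0],"fingers":255},{"rot":[0,0,0],"delta_pos":[2.7,0,0],"fingers":255}]' 80 >/dev/null && python3 ok.py 5 3 0 &&
python3 -m creep '[{"rot":[0,0,0],"delta_pos":[0.4,0,0],"fingers":255},{"rot":[0,0,0],"delta_pos":[0.8,0,0],"fingers":255},{"rot":[0,0,0],"delta_pos":[1.2,0,0],"fingers":255},{"rot":[0,0,0],"delta_pos":[1.6,0,0],"fingers":255},{"rot":[0,0,0],"delta_pos":[2.0,0,0],"fingers":255},{"rot":[0,0,0],"delta_pos":[2.4,0,0],"fingers":255},{"rot":[0,0,0],"delta_pos":[2.8,0,0],"fingers":255},{"rot":[0,0,0],"delta_pos":[3.0,0,0],"fingers":255}]' 80 >/dev/null && python3 ok.py 5 3 0
```

```text
box xy [-0.1995  0.014 ] f 3.06 1.25 -2.13 mz [ 0.03 -0.58  0.15] t 16.95
box xy [-0.2295  0.014 ] f 2.88 1.24 -1.29 mz [-0.03 -0.61  0.14] t 17.95
```

```bash

python3 -m creep '[{"rot":[0,0,0],"delta_pos":[0.3,0,0],"fingers":255},{"rot":[0,0,0],"delta_pos":[0.6,0,0],"fingers":255},{"rot":[0,0,0],"delta_pos":[0.9,0,0],"fingers":255},{"rot":[0,0,0],"delta_pos":[1.1,0,0],"fingers":255},{"rot":[0,0,0],"delta_pos":[1.2,0,0],"fingers":255}]' 80 >/dev/null && python3 ok.py 3 3 0 &&
python3 -m creep '[{"rot":[0,0,0],"delta_pos":[0.05,0,0],"fingers":255},{"rot":[0,0,0],"delta_pos":[0.1,0,0],"fingers":255}]' 80 >/dev/null && python3 ok.py 3 3 0 &&
python3 -m creep '[{"rot":[0,0,0],"delta_pos":[0.05,0,0],"fingers":255},{"rot":[0,0,0],"delta_pos":[0.1,0,0],"fingers":255}]' 80 >/dev/null && python3 ok.py 3 3 0 &&
python3 -m creep '[{"rot":[0,0,0],"delta_pos":[0.05,0,0],"fingers":255},{"rot":[0,0,0],"delta_pos":[0.1,0,0],"fingers":255}]' 80 >/dev/null && python3 ok.py 3 3 0 &&
python3 -m creep '[{"rot":[0,0,0],"delta_pos":[0.05,0,0],"fingers":255},{"rot":[0,0,0],"delta_pos":[0.1,0,0],"fingers":255}]' 80 >/dev/null && python3 ok.py 3 3 0 &&
python3 -m creep '[{"rot":[0,0,0],"delta_pos":[0.05,0,0],"fingers":255},{"rot":[0,0,0],"delta_pos":[0.1,0,0],"fingers":255}]' 80 >/dev/null && python3 ok.py 3 3 0 &&
python3 -m creep '[{"rot":[0,0,0],"delta_pos":[0.05,0,0],"fingers":255},{"rot":[0,0,0],"delta_pos":[0.1,0,0],"fingers":255}]' 80 >/dev/null && python3 ok.py 3 3 0 &&
python3 -m creep '[{"rot":[0,0,0],"delta_pos":[0.05,0,0],"fingers":255},{"rot":[0,0,0],"delta_pos":[0.1,0,0],"fingers":255}]' 80 >/dev/null && python3 ok.py 3 3 0 &&
python3 -m creep '[{"rot":[0,0,0],"delta_pos":[0.05,0,0],"fingers":255},{"rot":[0,0,0],"delta_pos":[0.1,0,0],"fingers":255}]' 80 >/dev/null && python3 ok.py 3 3 0
```

```text
box xy [-0.2414  0.014 ] f 3.01 0.81 -2.43 mz [ 0.   -0.55  0.08] t 18.575
box xy [-0.2423  0.014 ] f 2.8 0.8 -2.18 mz [ 0.   -0.58  0.14] t 18.825
box xy [-0.2433  0.014 ] f 3.01 0.19 -1.28 mz [-0.01 -0.54  0.11] t 19.075
box xy [-0.2443  0.014 ] f 2.35 1.03 -1.64 mz [-0.01 -0.61  0.08] t 19.325
box xy [-0.2453  0.014 ] f 2.52 0.91 -1.62 mz [ 0.01 -0.58  0.11] t 19.575
box xy [-0.2463  0.014 ] f 3.61 1.27 -1.66 mz [-0.04 -0.58  0.01] t 19.825
box xy [-0.2468  0.014 ] f 11.0 1.53 -5.98 mz [-0.27 -1.71  0.09] t 20.075
```

The firm stop was reached (11 N, 75 mm of travel). To unhook: ease in to mid-opening, shift left, then back away.

```bash

python3 -m creep '[{"rot":[0,0,0],"delta_pos":[-0.2,0,0],"fingers":255},{"rot":[0,0,0],"delta_pos":[-0.5,0,0],"fingers":255},{"rot":[0,0,0],"delta_pos":[-0.65,0,0],"fingers":255},{"rot":[0,0,0],"delta_pos":[-0.65,0,0],"fingers":255}]' 80 >/dev/null && python3 ok.py 1.7 0 0 &&
python3 -m creep '[{"rot":[0,0,0],"delta_pos":[0,0.2,0],"fingers":255},{"rot":[0,0,0],"delta_pos":[0,0.5,0],"fingers":255},{"rot":[0,0,0],"delta_pos":[0,0.8,0],"fingers":255},{"rot":[0,0,0],"delta_pos":[0,1.0,0],"fingers":255}]' 80 >/dev/null && python3 ok.py 1.7 0 0 &&
python3 -m creep '[{"rot":[0,0,0],"delta_pos":[0,0.4,0],"fingers":255},{"rot":[0,0,0],"delta_pos":[0,0.9,0],"fingers":255},{"rot":[0,0,0],"delta_pos":[0,1.5,0],"fingers":255},{"rot":[0,0,0],"delta_pos":[0,2,0],"fingers":255},{"rot":[0,0,0],"delta_pos":[0,2,0],"fingers":255}]' 80 >/dev/null && python3 ok.py 1.7 0 0
```

```text
box xy [-0.2408  0.014 ] f -0.38 -0.0 -1.45 mz [0.02 0.   0.02] t 20.575
box xy [-0.2408  0.0243] f 0.24 0.25 -1.83 mz [-0.01 -0.01 -0.02] t 21.075
box xy [-0.2408  0.0444] f -0.24 -0.36 -1.67 mz [ 0.05  0.01 -0.04] t 21.7
```

```bash

python3 -m creep '[{"rot":[0,0,0],"delta_pos":[0.5,0.5,0],"fingers":255},{"rot":[0,0,0],"delta_pos":[1.5,0.5,0],"fingers":255},{"rot":[0,0,0],"delta_pos":[2.5,0.5,-1],"fingers":255},{"rot":[0,0,0],"delta_pos":[3.5,1,-2],"fingers":255},{"rot":[0,0,0],"delta_pos":[3.5,1,-2],"fingers":255}]' 80 >/dev/null && python3 ok.py 1.7 0 0 
python3 - <<'E'
from h import *
goto([.4218,.1449,.0417],-12.3)
t=read_camera("top");s=read_camera("side")
cv2.imwrite("pics/m5.png",np.hstack([crop(t,250,100,100,120,4),crop(s,190,130,100,120,4)]))
E
```

```text
box xy [-0.2758  0.0541] f -0.13 0.26 -1.79 mz [ 0.02  0.05 -0.02] t 22.325
pos [ 7.56 33.53  3.07] rot [-0.04  0.13 -0.94]
```

View pics/m5.png

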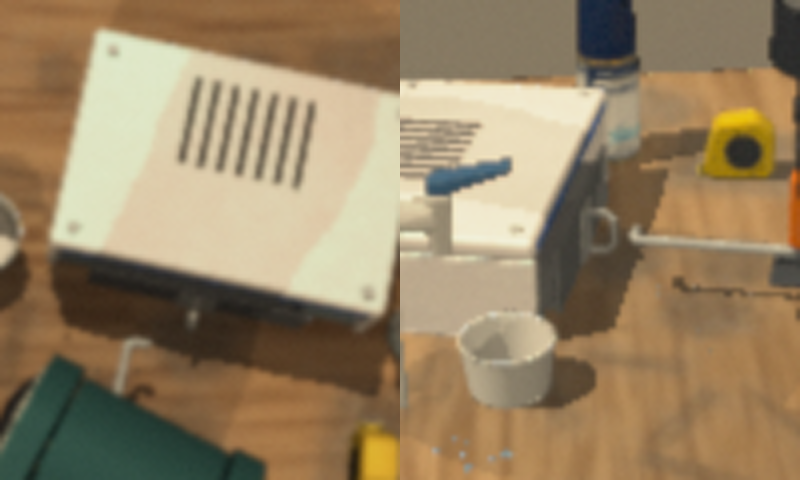

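The drawer is out, with its eye visible at (195,312) in the top crop, and the hook is free at (135,345). Now I carry it home.

```bash

python3 -m creep '[{"rot":[0,0,0],"delta_pos":[1,3,0],"fingers":255},{"rot":[0,0,-0.9],"delta_pos":[2,8,0],"fingers":255},{"rot":[0,0,-0.9],"delta_pos":[3.3,14,0],"fingers":255},{"rot":[0,0,-0.9],"delta_pos":[4.6,20,0],"fingers":255},{"rot":[0,0,-0.9],"delta_pos":[6,26,0],"fingers":255},{"rot":[0,0,-0.9],"delta_pos":[7,31,0],"fingers":255},{"rot":[0,0,-0.9],"delta_pos":[7.5,33.5,0],"fingers":255},{"rot":[0,0,-0.9],"delta_pos":[7.5,33.5,0.5],"fingers":255}]' 80 
python3 -m creep '[{"rot":[0,0,0],"delta_pos":[0,0,0.6],"fingers":255},{"rot":[0,0,0],"delta_pos":[0,0,1.2],"fingers":255},{"rot":[0,0,0],"delta_pos":[0,0,1.7],"fingers":255},{"rot":[0,0,0],"delta_pos":[0,0,1.7],"fingers":255}]' 80
python3 -c "
from h import *
goto([.4218,.1449,.0417],-12.3)"
```

```text
clock: 23.42
tcp_pos: [0.4223, 0.146, 0.0662]
tcp_rot: [0.106, 0.994, 0.0, -0.0]
contact_force: [-0.8, -0.3, -2.1]
width: 0.224
clock: 23.92
tcp_pos: [0.4221, 0.144, 0.0489]
tcp_rot: [0.108, 0.994, -0.0, -0.0]
contact_force: [-0.7, 0.2, -2.0]
width: 0.225
pos [0.05 0.08 0.72] rot [-0.02 -0.03 -0.08]
```

```bash

python3 -m creep '[{"rot":[0,0,0],"delta_pos":[0,0.08,0.25],"fingers":255},{"rot":[0,0,0],"delta_pos":[0,0.08,0.45],"fingers":255},{"rot":[0,0,0],"delta_pos":[0,0.08,0.6],"fingers":255},{"rot":[0,0,0],"delta_pos":[0,0.08,0.65],"fingers":255}]' 80
python3 -m creep '[{"rot":[0,0,0],"delta_pos":[0,0,0.05],"fingers":255},{"rot":[0,0,0],"delta_pos":[0,0,0.05],"fingers":255}]' 80
```

```text
clock: 24.42
tcp_pos: [0.4224, 0.1453, 0.0428]
tcp_rot: [0.107, 0.994, -0.0, -0.0]
contact_force: [-0.2, 0.4, -2.5]
width: 0.224
clock: 24.68
tcp_pos: [0.4224, 0.1452, 0.0424]
tcp_rot: [0.107, 0.994, -0.0, -0.0]
contact_force: [1.0, 0.0, -2.0]
width: 0.223
```

```bash

python3 -m creep '[{"rot":[0,0,0],"delta_pos":[0,0,0.04],"fingers":255},{"rot":[0,0,0],"delta_pos":[0,0,0.08],"fingers":255},{"rot":[0,0,0],"delta_pos":[0,0,0.08],"fingers":255}]' 80
python3 -m creep '[{"rot":[0,0,0],"delta_pos":[0,0,0],"fingers":150},{"rot":[0,0,0],"delta_pos":[0,0,0],"fingers":80},{"rot":[0,0,0],"delta_pos":[0,0,0],"fingers":0},{"rot":[0,0,0],"delta_pos":[0,0,0],"fingers":0},{"rot":[0,0,0],"delta_pos":[0,0,0],"fingers":0},{"rot":[0,0,0],"delta_pos":[0,0,0],"fingers":0}]' 80
```

```text
clock: 25.05
tcp_pos: [0.4225, 0.1453, 0.0417]
tcp_rot: [0.107, 0.994, 0.0, 0.0]
contact_force: [-2.4, 0.0, 1.5]
width: 0.222
clock: 25.8
tcp_pos: [0.4224, 0.1453, 0.0415]
tcp_rot: [0.107, 0.994, 0.0, -0.0]
contact_force: [0.3, 0.3, -0.5]
width: 1.0
```

```bash

python3 -m creep '[{"rot":[0,0,0],"delta_pos":[0,0,-0.5],"fingers":0},{"rot":[0,0,0],"delta_pos":[0,0,-2],"fingers":0},{"rot":[0,0,0],"delta_pos":[0,0,-5],"fingers":0},{"rot":[0,0,0],"delta_pos":[0,0,-9],"fingers":0},{"rot":[0,0,0],"delta_pos":[0,0,-14],"fingers":0},{"rot":[0,0,0],"delta_pos":[0,5,-18],"fingers":0},{"rot":[0,0,0],"delta_pos":[0,10,-18],"fingers":0},{"rot":[0,0,0],"delta_pos":[0,15,-18],"fingers":0}]'
python3 -m creep '[{"rot":[0,0,0],"delta_pos":[0,6,0],"fingers":0},{"rot":[0,0,0],"delta_pos":[0,12,0],"fingers":0},{"rot":[0,0,0],"delta_pos":[0,12,0],"fingers":0},{"rot":[0,0,0],"delta_pos":[0,12,0],"fingers":0}]'
python3 - <<'E'
from h import *
t=read_camera("top");s=read_camera("side")
cv2.imwrite("pics/m6.png",np.vstack([np.hstack([crop(t,135,170,100,75,4),crop(s,250,245,100,75,4)]),np.hstack([crop(t,250,110,100,75,4),crop(s,190,130,100,75,4)])]))
E
```

```text
clock: 26.8
tcp_pos: [0.4548, 0.2935, 0.2236]
tcp_rot: [0.108, 0.994, 0.001, 0.001]
contact_force: [0.7, -0.6, 0.0]
width: 1.004
clock: 27.3
tcp_pos: [0.48, 0.4089, 0.2221]
tcp_rot: [0.107, 0.994, -0.0, 0.0]
contact_force: [-0.6, -0.6, 0.2]
width: 0.998
```

View pics/m6.png

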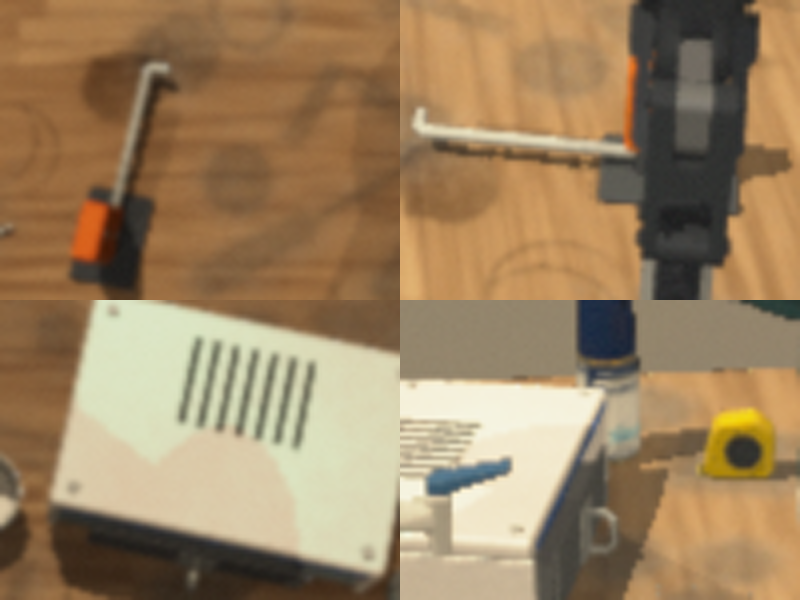

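The hook stands upright where it was: grip at top-crop (93,230), corner at (150,68), the same pixels as at the start. The drawer's eye shows out at (193,572), and the tape, can and cap are undisturbed. Handing in.

```bash
python3 -c "
from workcell import sign_off
print(sign_off())"
```

```text
the job is handed in; nothing more can be done
None
```

The drawer is drawn out to its stop, and the hook is unhooked and standing back upright where it stood. I handed the job in at about 27 s on the robot's clock; it reported no verdict.

- **Feeling for the eye:** I carried the hook in under the ledge and touched the drawer face, which was close to its nominal depth. I backed off 6.5 mm and swept sideways until the rod met the eye, about 7 mm left of the box's middle. A gentle pull caught it 6 mm further back, as expected.
- **Drawing it out:** The drawer came out at about 3 N to the rubber stop, roughly 75 mm of travel, with 11 N at the stop.
- **Forces:** The highest contact force I read was 12.7 N, at the first touch on the face. That touch was firmer than I meant. The force was only read at the end of each move, so brief peaks between readings would not show.
- **Last checks:** The pictures show the drawer's eye out in front of the ledge and the tape, can and cap where they were. The hook was set down within about 1 mm of the pose where I gripped it. In the last side picture the gripper hides part of the grip, so I judged it upright from the top view and the visible rod.
- **Small disagreement:** The box measured about 256 x 175 mm from the pictures, against the stated 262 x 176 mm. Feeling for the face and eye made up for that.

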